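Nest the field-day saucepans on the radio desk

TASK

Pack down the camp pan set of the radio club's field-day kit: nest the middle saucepan in the large one and the small saucepan in the middle one, all upright on the desk, each seated flat on the floor of the pan around it, with the three handles turned well apart so that none lies over or against another. Lower the pans in by hand, do not let them drop, and leave the headphones, microphone, handheld radio and gas canister where they are.

Things in the scene. Friction and masses are not known exactly. Their poses are not given: they have to be found in the camera images.
- pan_large_center (a point): The large plain aluminium camp saucepan: the widest of three alike, black handles. Starts upright on the desk. Round, open-topped, outer diameter 164 mm at the rim, 152 mm at the foot, 62 mm high, wall and floor 3 mm thick, about 340 g. This point is on its axis, half-way up (31 mm above its underside); z up through the mouth, x horizontally towards its handle.
- pan_large_grip (a point): Middle of the large pan's black grip, 140.3 mm from the pan's axis, 72.6 mm above its underside. Grip: bar 80 long, 20 wide, 16 mm thick, radial, rising 8 degrees outwards; a steel strip 20 mm long, 16 wide, 4 thick joins its lower face to the wall 6 mm below the rim. Axes: the pan's.
- pan_middle_center (a point): The middle plain aluminium camp saucepan: goes into the large pan. Starts upright on the desk. Round, open-topped, outer diameter 134 mm at the rim, 122 mm at the foot, 66 mm high, wall and floor 3 mm thick, about 240 g. This point is on its axis, half-way up (33 mm above its underside); z up through the mouth, x horizontally towards its handle.
- pan_middle_grip (a point): Middle of the middle pan's black grip, 125.3 mm from the pan's axis, 76.6 mm above its underside. Grip: bar 80 long, 20 wide, 16 mm thick, radial, rising 8 degrees outwards; a steel strip 20 mm long, 16 wide, 4 thick joins its lower face to the wall 6 mm below the rim. Nested, the strip clears the outer rim by 3 mm or more; a handle on top of the next pan's handle keeps the pan from seating. Axes: the pan's.
- pan_small_center (a point): The small plain aluminium camp saucepan: the narrowest, goes into the middle pan. Starts upright on the desk. Round, open-topped, outer diameter 104 mm at the rim, 92 mm at the foot, 70 mm high, wall and floor 3 mm thick, about 170 g. This point is on its axis, half-way up (35 mm above its underside); z up through the mouth, x horizontally towards its handle.
- pan_small_grip (a point): Middle of the small pan's black grip, 110.3 mm from the pan's axis, 80.6 mm above its underside. Grip: bar 80 long, 20 wide, 16 mm thick, radial, rising 8 degrees outwards; a steel strip 20 mm long, 16 wide, 4 thick joins its lower face to the wall 6 mm below the rim. Nested, the strip clears the outer rim by 3 mm or more; a handle on top of the next pan's handle keeps the pan from seating. Axes: the pan's.
- headphones: Bystander: black over-ear headphones lying on their cups, about 140 x 190 x 85 mm, origin under the middle between the cups, z up.
- desk_mic: Bystander: desk microphone, base 130 x 85 mm, 175 mm high, origin under the middle of the base, z up.
- handheld: Bystander: handheld radio in its charger cup, base 85 x 85 mm, 212 mm high with aerial, origin under the middle of the base, z up.
- gas_can: Bystander: low domed grey gas canister, 108 mm diameter, 99 mm high, origin under its middle, z up.
Not all that is in view belongs to the job. Leave any purple look-alike of the part that bears pan_small_center alone.

How it is judged:
At the end, for the whole second after the job is handed in: Large pan upright on the desk, middle pan in it, small pan in the middle one, each down on the floor of the pan around it (to 2.5 mm, axes within 16 mm), all level within 2 degrees and at rest; middles of the three grips over 45 mm apart seen from above (height (world z) of pan_large_center below 0.035 m and angle between each of pan_large_center, pan_middle_center, pan_small_center's own z axis and vertical below 0.035 rad and horizontal distance between pan_middle_center and pan_large_center below 0.016 m and z of pan_middle_center in the frame of pan_large_center between 0.002 and 0.0075 m and horizontal distance between pan_small_center and pan_middle_center below 0.016 m and z of pan_small_center in the frame of pan_middle_center between 0.002 and 0.0075 m and horizontal distance between pan_large_grip and pan_middle_grip above 0.045 m and horizontal distance between each of pan_large_grip, pan_middle_grip and pan_small_grip above 0.045 m and linear speed of each of pan_large, pan_middle, pan_small below 0.02 m/s); the robot touches nothing.
It fails at once if headphones, desk microphone, handheld radio or gas canister knocked over or shifted by more than 30 mm (distance of any of headphones, desk_mic, handheld, gas_can from where it was at the start of the episode above 0.03 m or angle between any of headphones, desk_mic, handheld, gas_can's own z axis and vertical above 0.5 rad).
It fails at once if the large pan dropped (falling out of the robot's touch at over 0.6 m/s, a free fall of some 18 mm) (contact force between each of the fingers, the arm and pan_large below 0.05 N and linear speed of pan_large above 0.6 m/s).
It fails at once if the middle pan dropped (falling out of the robot's touch at over 0.6 m/s, a free fall of some 18 mm) (contact force between each of the fingers, the arm and pan_middle below 0.05 N and linear speed of pan_middle above 0.6 m/s).
It fails at once if the small pan dropped (falling out of the robot's touch at over 0.6 m/s, a free fall of some 18 mm) (contact force between each of the fingers, the arm and pan_small below 0.05 N and linear speed of pan_small above 0.6 m/s).
It also fails if it takes over 58 s, if anything falls off the work surface, if the arm or the gripper's body presses on something with over 40 N, if the wrist force passes 120 N, or if a joint passes its speed limit or range.

ROBOT

A 7-joint arm with a two-finger parallel gripper is mounted at the origin on the work surface. World frame = base frame: x ahead of the robot, y to its left, z up, the work surface at z = 0. Lengths are in m, angles in rad, forces in N, time in s.
With the tool pointing down it reaches from about 0.35 to 0.9 m from the base axis. Payload 19.9 kg.
Tool frame: the origin (TCP) lies between the finger pads; the fingertips stand 19 mm ahead of it and the grasp point (between the pads) is the TCP; z points along the fingers, y is the direction in which the jaws open and shut (so a half turn about z gives the same grasp; the last joint's range is limited). The gripper opens to 94 mm and grips with 3 to 60 N. Pads are 16 mm wide; open, the fingers measure 119 mm over their backs; the gripper's body (75 mm by 177 mm) begins 78 mm behind the grasp point.
Start: joints at [-1.145, 0.417, -0.01, 1.614, 0.005, 1.111, -0.053], TCP at [0.282, 0.558, 0.224] pointing down, gripper open.
Joint ranges: [-2.81, 2.81], [-0.39, 2.02], [-1.27, 1.25], [0.06, 2.57], [-1.19, 4.33], [0.19, 2], [-2.82, 2.82]. Speed limits (rad/s): [1.89, 1.89, 2.39, 2.39, 3.01, 3.01, 3.01].

INTERFACE

Orientations are given as a 3x3 rotation matrix whose columns are the frame's x, y, z axes.
In Python, from rig import robot gives the robot as it stands. Calls block until the motion is done:
- robot.move_ptp(position, orientation): joint-space move of the TCP to a pose.
- robot.move_linear(position, velocity=0.15, frame=None, threshold=None): straight line of the TCP; frame=None keeps the orientation; velocity is the mean speed in m/s. With threshold (N) it stops when the force on the tool has changed by that much, and returns True; else False.
- robot.goto_joints(angles): joint-space move.
- robot.gripper_to(opening): finger opening in m; the grip force is fixed at half the most; returns when the fingers have stopped.
- robot.pause(seconds).
- robot.ik(position, orientation): joint angles nearest the present ones, or None.
- robot.get_state(): the state.
- robot.grab_frame(name): name is "scene" or "top" or "wrist"; returns the picture (384x512x3 uint8, red, green, blue); there is no depth.
- robot.camera_info(name): a dict with "fx", "fy", "cx", "cy" (pixels), "dist" ([k1, k2, p1, p2, k3] as OpenCV has them; the pictures are not rectified), "rvec" (rotation vector, rad) and "tvec" (3), from world to camera coordinates, as OpenCV has them. Camera axes: x right, y down, z forward; pixel columns grow to the right and rows downward; lengths in m; the calibration is good to about 2 mm. A picture is of the moment at which its call begins: read the wrist's pose just before it. camera_info takes no time and is no camera call; for the wrist camera it gives the pose at the moment of the call.
A pose or a line that the arm cannot do raises robot.PlanningError and nothing moves.
- robot.sign_off(): hands the job in, once; it reports no verdict.
The state is a dict: "time": time; "qpos": joint angles; "joint_vel": joint speeds; "effort": joint torques, N m; "ee_pos": TCP position; "tool_rot": TCP orientation; "force": force on the tool from outside, world axes, zero at the start; "moment": the same for the moment, N m; "opening": finger opening in m.
Only numpy, scipy, OpenCV 4.12 (cv2) and the standard library are available. Lean on these libraries where they do the work, as an engineer would, in place of code of your own. Each camera call takes 0.05 s, during which the arm holds its last target.

## Working session

There is one attempt and no reset: what is moved stays moved. The work goes in short steps, each a Python script; the robot and the scene stay as the last script left them, time stands still between calls to the robot, and variables do not carry over. Pictures are saved under pics/ and viewed, and the job is handed in when it is done.

```bash
ls; mkdir -p pics; python3 - <<'E'
from rig import robot
import cv2
for n in("scene","top","wrist"):
    c=robot.camera_info(n);print(n,c)
    cv2.imwrite(f"pics/{n}0.png",cv2.cvtColor(robot.grab_frame(n),cv2.COLOR_RGB2BGR))
print(robot.get_state())
E
```

```text
pics
scene {'fx': 350.35099525111724, 'fy': 350.35099525111724, 'cx': 249.7197291542469, 'cy': 194.51423688975265, 'dist': array([-0.0016155,  0.       ,  0.       ,  0.       ,  0.       ]), 'rvec': array([ 1.28408177,  2.36084842, -0.86204129]), 'tvec': array([ 0.25672047, -0.30279833,  1.53013491])}
top {'fx': 364.4654515143669, 'fy': 364.4654515143669, 'cx': 251.6695525596365, 'cy': 196.54121269338117, 'dist': array([-0.00738763,  0.        ,  0.        ,  0.        ,  0.        ]), 'rvec': array([ 2.20794819, -2.14493531,  0.1415047 ]), 'tvec': array([0.01968661, 0.52464085, 1.44664108])}
wrist {'fx': 340.0563962939538, 'fy': 340.0563962939538, 'cx': 252.39155330303728, 'cy': 190.45581220647827, 'dist': array([-0.08080366,  0.        ,  0.        ,  0.        ,  0.        ]), 'rvec': array([-2.5056845 , -1.5403847 , -0.17526691]), 'tvec': array([-0.62343478, -0.02150761,  0.38986176])}
{'time': 0.15, 'qpos': array([-1.14452859,  0.41781795, -0.01033311,  1.61397713,  0.00470799,
        1.11068996, -0.05298585]), 'joint_vel': array([ 3.96189738e-04, -1.61003525e-03,  1.19428935e-03, -2.25265882e-03,
        2.82341493e-05, -1.28533094e-03,  7.82799494e-04]), 'effort': array([ 5.76728908e-04, -8.51539063e+01,  6.39078710e-01, -4.26139498e+01,
       -4.87624865e-02,  1.71353779e-02,  3.87121042e-05]), 'ee_pos': array([0.28169189, 0.55764997, 0.22400535]), 'tool_rot': array([[-8.92600771e-01,  4.50847819e-01, -3.28068013e-04],
       [ 4.50847933e-01,  8.92600411e-01, -8.04205092e-04],
       [-6.97404690e-05, -8.65742870e-04, -9.99999623e-01]]), 'force': array([ 0.17139301,  0.57513744, -0.54020215]), 'moment': array([0.04349757, 0.00818286, 0.02938409]), 'opening': 0.09449778496106256}
```

View pics/top0.png

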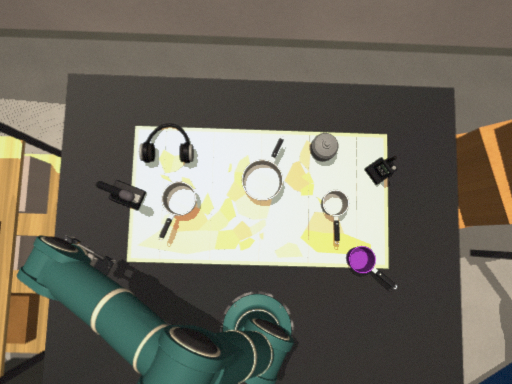

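View pics/scene0.png

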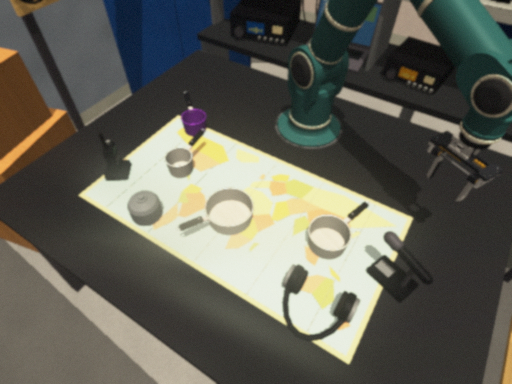

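View pics/wrist0.png

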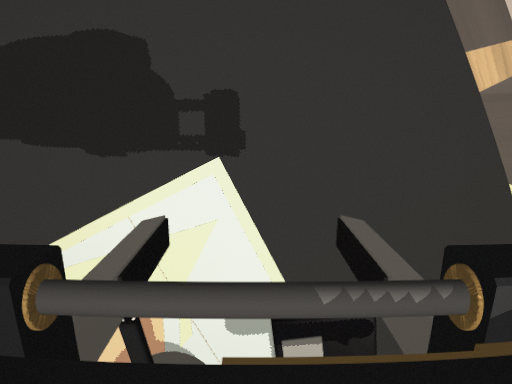

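The top view shows three aluminium pans: the widest at (262,181), a middle one at (181,200) and a narrow one at (335,205). The purple look-alike at (361,260) is to be left alone. I'll check enlarged crops before measuring.

```bash
python3 - <<'E'
import cv2,numpy as np
im=cv2.imread("pics/top0.png")
cr=[cv2.resize(im[v-50:v+50,u-50:u+50],(400,400),interpolation=cv2.INTER_CUBIC) for u,v in((262,175),(177,205))]
cv2.imwrite("pics/crop0.png",np.hstack(cr))
cv2.imwrite("pics/crop1.png",cv2.resize(im[175:305,290:420],(580,580),interpolation=cv2.INTER_CUBIC))
E
```

```text
(no output)
```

View pics/crop0.png

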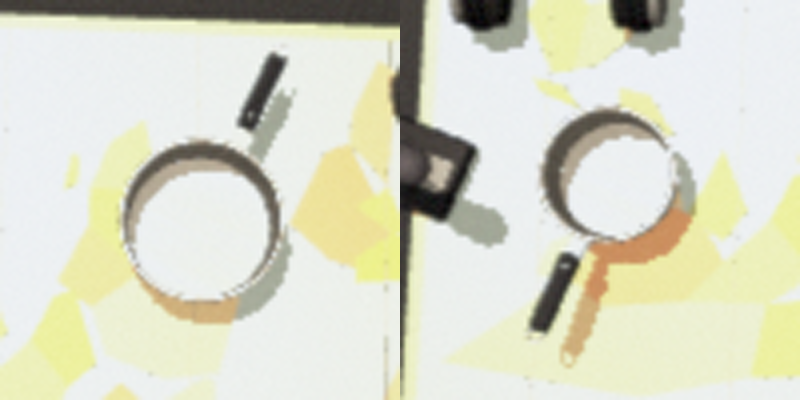

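View pics/crop1.png

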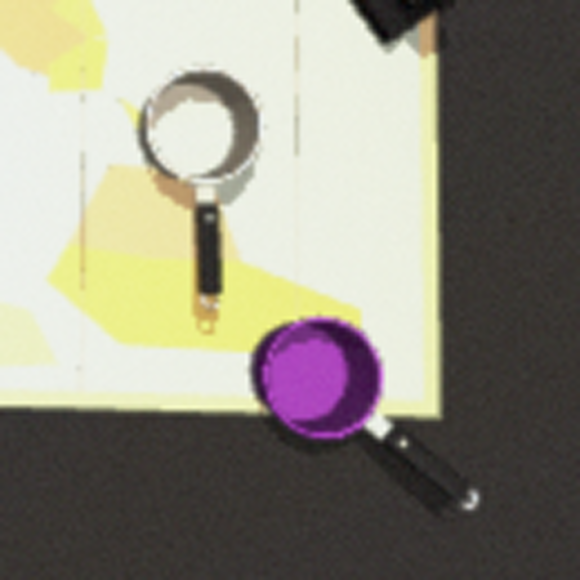

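Confirmed in the crop: the plain aluminium narrow pan at (335,203) is the small one, since the purple one at (361,260) is excluded. Next are rough positions from the top view, then wrist close-ups.

```bash
cat > h.py <<'E'
import cv2,numpy as np
from rig import robot
def ray(ci,uv):
    K=np.array([[ci['fx'],0,ci['cx']],[0,ci['fy'],ci['cy']],[0,0,1]])
    p=cv2.undistortPoints(np.array(uv,float).reshape(-1,1,2),K,np.array(ci['dist'])).reshape(-1,2)
    R,_=cv2.Rodrigues(np.array(ci['rvec'])); d=np.c_[p,np.ones(len(p))]@R
    return -R.T@np.array(ci['tvec']),d
def onz(ci,uv,z):
    o,d=ray(ci,uv); t=(z-o[2])/d[:,2]; return (o+d*t[:,None])[:,:2]
def proj(ci,P):
    K=np.array([[ci['fx'],0,ci['cx']],[0,ci['fy'],ci['cy']],[0,0,1]])
    return cv2.projectPoints(np.array(P,float).reshape(-1,3),np.array(ci['rvec']),np.array(ci['tvec']),K,np.array(ci['dist']))[0].reshape(-1,2)
def down(yaw):  # tool y (jaw) axis at angle yaw, pointing down
    y=np.array([np.cos(yaw),np.sin(yaw),0]);z=np.array([0,0,-1.]);return np.c_[np.cross(y,z),y,z]
def circ(P):
    A=np.c_[2*P,np.ones(len(P))];s=np.linalg.lstsq(A,(P**2).sum(1),rcond=None)[0]
    return s[:2],np.sqrt(s[2]+s[:2]@s[:2])
def snap(n,f):
    ci=robot.camera_info(n);im=cv2.cvtColor(robot.grab_frame(n),cv2.COLOR_RGB2BGR);cv2.imwrite(f,im);return ci,im
E
python3 - <<'E'
from h import *
ci=robot.camera_info("top");im=cv2.imread("pics/top0.png");g=im.max(2)
for n,c,z,H,(x0,y0,x1,y1) in (("L",(262.5,180.5),.062,.0726,(270,132,292,162)),("M",(179,199),.066,.0766,(155,215,174,242)),("S",(334.8,203),.07,.0806,(325,218,345,243))):
    m=np.zeros_like(g);m[y0:y1,x0:x1]=(g[y0:y1,x0:x1]<90)
    v,u=np.nonzero(m);P=onz(ci,np.c_[u,v],H);gc=P.mean(0)
    c=onz(ci,[c],z)[0];w,V=np.linalg.eigh(np.cov(P.T));d=V[:,1];d*=np.sign(d@(gc-c))
    print(n,"c",c,"grip",gc,"dist",np.linalg.norm(gc-c),"ang c-g",np.degrees(np.arctan2(*(gc-c)[::-1])),"axis",np.degrees(np.arctan2(d[1],d[0])),len(u))
for n,p in (("hp",(167,145)),("mic",(125,192)),("hh",(380,170)),("gas",(324,147))): print(n,onz(ci,[p],.05))
w=robot.camera_info("wrist");R,_=cv2.Rodrigues(w['rvec']);s=robot.get_state()
T=s['tool_rot'];print("cam in tool",T.T@(-R.T@w['tvec']-s['ee_pos']),"axis",T.T@R.T[:,2])
E
```

```text
L c [ 0.58554138 -0.00567151] grip [ 0.71839826 -0.06000364] dist 0.14353721017623744 ang c-g -22.242219896115554 axis -23.661348791623507 66
M c [0.50142159 0.32021208] grip [0.3860013  0.36620282] dist 0.12424568781084112 ang c-g 158.27453616544597 axis 158.40648100974977 79
S c [ 0.50359667 -0.29286968] grip [ 0.39524827 -0.29610514] dist 0.10839670127899244 ang c-g -178.28956592880985 axis -176.87106915806925 82
hp [[0.71974754 0.38188586]]
mic [[0.52436714 0.53740109]]
hh [[ 0.64539343 -0.48193497]]
gas [[ 0.73283504 -0.25306282]]
cam in tool [ 0.06683821 -0.00095005 -0.15998198] axis [-2.26368099e-01 -2.85644161e-04  9.74041787e-01]
```

```bash
cat >> h.py <<'E'
A=np.arctan(6/66)
def wallR(phi,s=1,a=A):
    e=np.array([np.cos(phi),np.sin(phi),0]);k=np.array([0,0,1.])
    z=-np.sin(a)*e-np.cos(a)*k; y=s*(np.cos(a)*e-np.sin(a)*k); return np.c_[np.cross(y,z),y,z]
E
python3 - <<'E'
from h import *
r=np.radians
cands={"M":((.5014,.3202),.064,[(203,203),(113,113)]),"S":((.5036,-.2929),.05,[(-133,-67),(-133,-133),(-223,-157),(-133,-268)])}
Lc=np.array((.5855,-.0057))
for n,(c,rad,L) in cands.items():
  for a,b in L:
    for s in(1,-1):
      o=[]
      for cc,p in((np.array(c),a),(Lc,b)):
        e=np.array([np.cos(r(p)),np.sin(r(p))])
        for z in(.08,.2):
          q=robot.ik([*(cc+rad*e),z],wallR(r(p),s)); o.append(None if q is None else np.round(q,2))
      print(n,a,b,s,*o)
E
```

```text
M 203 203 1 [-0.37  0.43 -0.35  2.02  0.28  0.65  2.64] [-0.41  0.24 -0.29  1.93  0.12  0.89  2.79] [-0.8   0.68  1.08  2.06 -0.9   0.86 -1.93] [-0.86  0.4   1.09  1.97 -0.49  0.96 -2.28]
M 203 203 -1 [-0.83  0.41  0.21  2.04 -0.11  0.62 -0.16] [-0.87  0.23  0.24  1.94 -0.04  0.88 -0.21] [-0.36  0.44  0.46  2.05 -0.38  0.65  0.76] [-0.49  0.26  0.59  1.96 -0.24  0.9   0.63]
M 113 113 1 [-0.72  0.57 -0.06  1.74  0.16  0.87  1.1 ] [-0.72  0.43 -0.06  1.66  0.12  1.09  1.14] [-0.29  0.48  0.11  1.91  0.06  0.74  1.74] [-0.35  0.32  0.18  1.82  0.04  0.98  1.77]
M 113 113 -1 [-1.12  0.62  0.49  1.76 -0.25  0.86 -1.72] [-1.15  0.47  0.52  1.67 -0.16  1.08 -1.77] [-0.64  0.54  0.56  1.92 -0.28  0.75 -1.11] [-0.69  0.37  0.62  1.83 -0.15  0.98 -1.2 ]
S -133 -67 1 [-0.15  0.8   1.08  1.89 -0.94  1.05 -0.96] [-0.18  0.57  1.09  1.8  -0.65  1.15 -1.19] [-0.47  0.71  0.77  1.75 -0.67  1.   -0.58] [-0.47  0.53  0.75  1.67 -0.47  1.17 -0.74]
S -133 -67 -1 [ 0.14  0.58  0.62  1.88 -0.57  0.84  1.89] [ 0.06  0.42  0.7   1.8  -0.41  1.05  1.75] [-0.08  0.58  0.21  1.74 -0.25  0.89  2.24] [-0.19  0.4
[... 475 characters left out ...]
.31  0.42 -1.08  1.91  0.5   1.    2.41] [-0.8   0.71  1.08  2.03 -0.91  0.88 -1.95] [-0.85  0.43  1.09  1.94 -0.52  0.98 -2.27]
S -223 -157 -1 [-0.25  0.57  0.87  2.04 -0.63  0.72  0.25] [-0.36  0.35  0.96  1.96 -0.34  0.92  0.01] [-0.36  0.46  0.45  2.02 -0.38  0.66  0.74] [-0.48  0.28  0.58  1.93 -0.25  0.91  0.62]
S -133 -268 1 [-0.15  0.8   1.08  1.89 -0.94  1.05 -0.96] [-0.18  0.57  1.09  1.8  -0.65  1.15 -1.19] [-0.33  0.53  0.2   1.83 -0.01  0.8   1.46] [-0.37  0.38  0.24  1.74  0.    1.03  1.46]
S -133 -268 -1 [ 0.14  0.58  0.62  1.88 -0.57  0.84  1.89] [ 0.06  0.42  0.7   1.8  -0.41  1.05  1.75] [-0.62  0.6   0.59  1.84 -0.32  0.82 -1.43] [-0.7   0.45  0.68  1.76 -0.22  1.04 -1.49]
```

```bash
python3 - <<'E'
from h import *
R=wallR(np.radians(203),-1,0.)
p=np.array([.5014,.3202,.22]);p-=.06*R[:,0]
robot.move_ptp(p,R);robot.pause(.2)
ci,im=snap("wrist","pics/w_m.png")
print(proj(ci,[[.5014,.3202,.066],[.386,.366,.0766]]),robot.get_state()['time'])
np.save("w_m.npy",ci,allow_pickle=True)
E
```

```text
[[254.56992418 119.56620785]
 [149.83173019  15.70554572]] 1.8167
```

View pics/w_m.png

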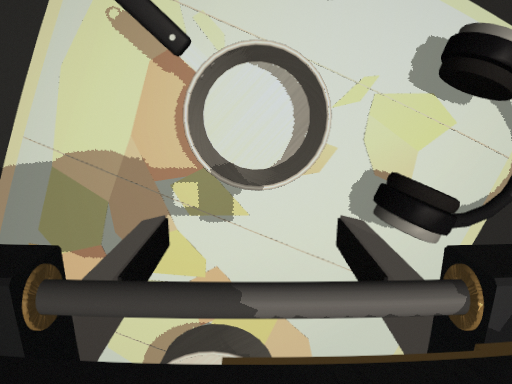

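```bash
cat >> h.py <<'E'
def rimfit(ci,im,c,rin,z,debug=None):
    "radial scan on the rim plane: dark inner wall -> bright rim; circle fit, outliers trimmed"
    g=cv2.GaussianBlur(cv2.cvtColor(im,cv2.COLOR_BGR2GRAY),(3,3),0).astype(np.float32);c=np.array(c,float)
    for it in range(3):
        P=[]
        for th in np.radians(np.arange(0,360,4)):
            e=np.array([np.cos(th),np.sin(th)]);rr=np.arange(rin-.01,rin+.01,.0004)
            uv=proj(ci,np.c_[c+rr[:,None]*e,np.full(len(rr),z)]).astype(np.float32)
            if uv.min()<2 or uv[:,0].max()>509 or uv[:,1].max()>381: continue
            s=cv2.remap(g,uv[:,0],uv[:,1],cv2.INTER_LINEAR).ravel();d=s[4:]-s[:-4];i=d.argmax()
            if d[i]>15:P.append(c+rr[i+2]*e)
        P=np.array(P);k=np.ones(len(P),bool)
        for _ in range(6):
            c2,r=circ(P[k]);res=abs(np.linalg.norm(P-c2,axis=1)-r);k=res<max(2*np.median(res),.001)
        c=c2
    if debug:
        o=im.copy()
        for q in proj(ci,np.c_[P[k],np.full(k.sum(),z)]):cv2.circle(o,tuple(int(round(t)) for t in q),1,(0,0,255),-1)
        cv2.imwrite(debug,o)
    return c,r,k.sum(),len(P)
E
python3 - <<'E'
from h import *
ci=np.load("w_m.npy",allow_pickle=True).item();im=cv2.imread("pics/w_m.png")
print(rimfit(ci,im,(.5014,.3202),.064,.066,"pics/w_m_fit.png"))
top=robot.camera_info("top");t=cv2.imread("pics/top0.png")
print(rimfit(top,t,(.5855,-.0057),.079,.062,"pics/topfit.png"),rimfit(top,t,(.5014,.3202),.064,.066))
E
```

```text
(array([0.50261554, 0.32288841]), np.float64(0.06342310047720463), np.int64(86), 90)
(array([ 0.58939403, -0.00362371]), np.float64(0.07807060205318476), np.int64(38), 46) (array([0.50511579, 0.32223878]), np.float64(0.06339008821474759), np.int64(45), 53)
```

View pics/w_m_fit.png

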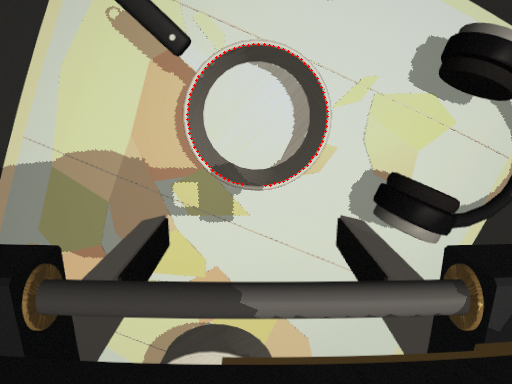

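```bash
python3 - <<'E'
from h import *
R=wallR(np.radians(203),-1,0.)
p=np.array([.587,-.005,.24]);p-=.05*R[:,0]
robot.move_ptp(p,R);robot.pause(.2)
ci,im=snap("wrist","pics/w_l.png")
print(rimfit(ci,im,(.587,-.005),.079,.062,"pics/w_lf.png"),robot.get_state()['time'])
E
```

```text
(array([ 0.58725125, -0.00374317]), np.float64(0.07834656635783926), np.int64(87), 90) 3.3083
```

View pics/w_lf.png

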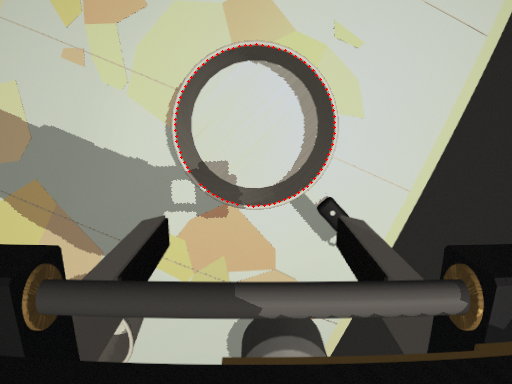

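```bash
python3 - <<'E'
from h import *
phi=np.radians(203);R=wallR(phi,-1);e=np.array([np.cos(phi),np.sin(phi),0])
c=np.array([.5026,.3229,0]);g=c+.0657*e+[0,0,.068]
up=-R[:,2]
robot.gripper_to(.035)
robot.move_ptp(g+.07*up,R)
print(robot.move_linear(g,.1,threshold=12))
robot.gripper_to(0.0);robot.pause(.2)
s=robot.get_state();print(s['ee_pos']-g,s['opening'],s['force'],s['moment'],s['time'])
snap("wrist","pics/gm.png")
E
```

```text
False
[0.00034459 0.00025669 0.0003247 ] 0.003985125096405313 [ 1.48537489 -0.22375425  5.59841293] [ 0.04696525 -0.31988645 -0.01446123] 7.4667
```

View pics/gm.png

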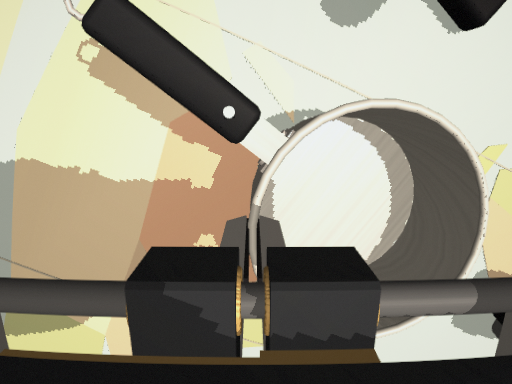

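The wall is gripped, with an opening of 4 mm for a 3 mm wall. I'll lift a little and check for sag.

```bash
python3 - <<'E'
from h import *
s=robot.get_state();p=s['ee_pos']
robot.move_linear(p+[0,0,.1],.12);robot.pause(.2)
s=robot.get_state();print(s['opening'],s['force'],s['moment'],s['time'],s['ee_pos']-p)
ci,im=snap("wrist","pics/lm.png")
a=snap("scene","pics/ls.png")[1]
cv2.imwrite("pics/lm2.png",np.hstack([im[:,:400],cv2.resize(a[150:300,270:420],(384,384),interpolation=cv2.INTER_CUBIC)]))
E
```

```text
0.0037182231009540954 [ 0.32428759  0.08685248 -2.54778631] [-0.25801117  0.28229532  0.01094935] 8.7 [-0.0002301  -0.00021531  0.09937895]
```

View pics/lm2.png

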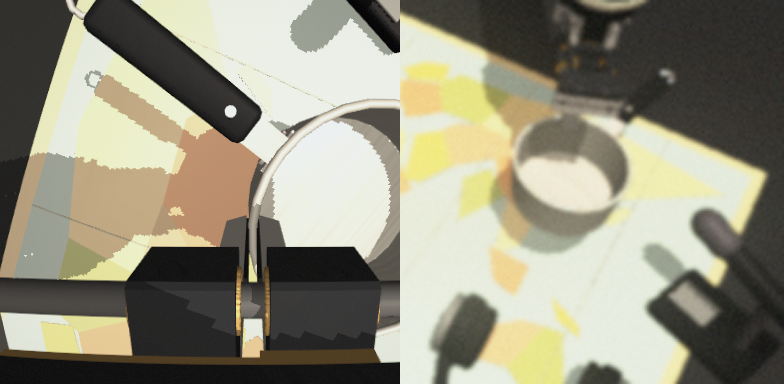

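```bash
python3 - <<'E'
from h import *
phi=np.radians(203);R=wallR(phi,-1);e=np.array([np.cos(phi),np.sin(phi),0])
L=np.array([.5873,-.0037,0]);g=L-.006*e+.0657*e
robot.move_linear(g+[0,0,.168],.2,frame=R);robot.pause(.1)
t=snap("top","pics/ct.png");w=snap("wrist","pics/cw.png")
print(robot.get_state()['time'])
robot.move_linear(g+[0,0,.085],.08,frame=R)
s=robot.get_state();print(s['force'],s['time'])
E
python3 -c "
import cv2,numpy as np
a=cv2.imread('pics/ct.png');b=cv2.imread('pics/cw.png')
cv2.imwrite('pics/c2.png',np.hstack([b[:,:400],cv2.resize(a[120:240,200:320],(384,384),interpolation=cv2.INTER_CUBIC)]))"
```

```text
10.8333
[ 0.67827055 -0.05006012 -2.91665256] 12.0167
```

View pics/c2.png

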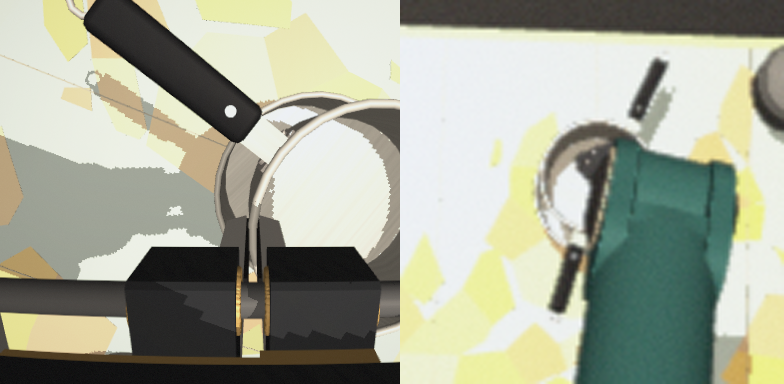

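```bash
python3 - <<'E'
from h import *
p=robot.get_state()['ee_pos']
hit=robot.move_linear([p[0],p[1],.0685],.03,threshold=5);robot.pause(.15)
s=robot.get_state();print(hit,s['ee_pos'],s['force'],s['moment'],s['time'])
snap("wrist","pics/dm.png")
E
```

```text
True [ 0.53236278 -0.0269905   0.07088847] [ 1.62354931 -0.15101466 -0.82437131] [ 0.11049399 -0.19481142 -0.08047565] 12.6417
```

View pics/dm.png

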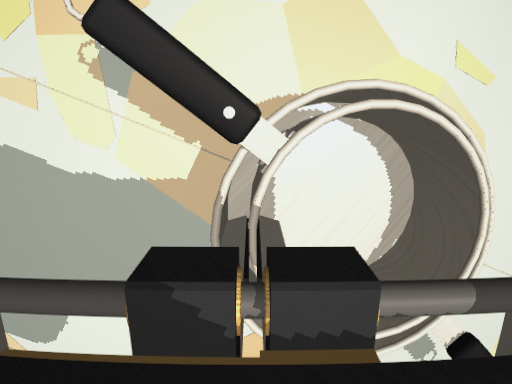

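Contact came at z=0.0709, where seating was expected at about 0.071. I'll open slightly, because the outer finger is in the gap, and withdraw.

```bash
python3 - <<'E'
from h import *
robot.gripper_to(.009);robot.pause(.15)
s=robot.get_state();print(s['opening'],s['force'],s['moment'])
p=s['ee_pos'];up=-s['tool_rot'][:,2]
print(robot.move_linear(p+.03*up,.06,threshold=8))
robot.move_linear(p+.13*up,.2)
# view pose for the nest
R=s['tool_rot'];R=wallR(np.radians(203),-1,0.)
q=np.array([.5873,-.0037,.24])-.05*R[:,0]
robot.move_ptp(q,R);robot.pause(.15)
ci,im=snap("wrist","pics/n1.png")
L=rimfit(ci,im,(.5873,-.0037),.079,.062);M=rimfit(ci,im,(.589,.0),.064,.069,"pics/n1f.png")
print(L,M,robot.get_state()['time'])
E
```

```text
0.008966902404091863 [ 0.25605817 -0.3931044   0.01363919] [-0.09596594  0.100135   -0.03120959]
False
(array([ 0.58726742, -0.00381709]), np.float64(0.07832220712936393), np.int64(82), 90) (array([0.58963034, 0.00555889]), np.float64(0.06514665294619641), np.int64(72), 90) 15.15
```

View pics/n1f.png

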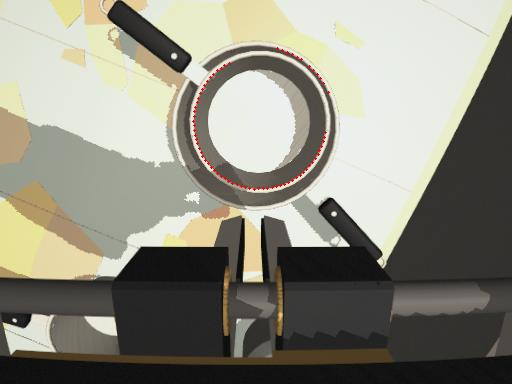

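```bash
python3 - <<'E'
from h import *
ci=robot.camera_info("wrist");im=cv2.imread("pics/n1.png")
print(onz(ci,[(260.5,120.5)],.069))
for c in onz(ci,[(260.5,120.5),(261,120)],.069):
  print(rimfit(ci,im,c,.0635,.069,"pics/n1f.png"))
x=cv2.imread("pics/n1f.png");cv2.imwrite("pics/n1z.png",cv2.resize(x[20:230,150:360],(600,600),interpolation=cv2.INTER_CUBIC))
E
```

```text
[[0.58863084 0.00582193]]
(array([0.59050279, 0.00633302]), np.float64(0.06612969034655486), np.int64(63), 90)
(array([0.59046551, 0.006114  ]), np.float64(0.0658311300652327), np.int64(65), 90)
```

View pics/n1z.png

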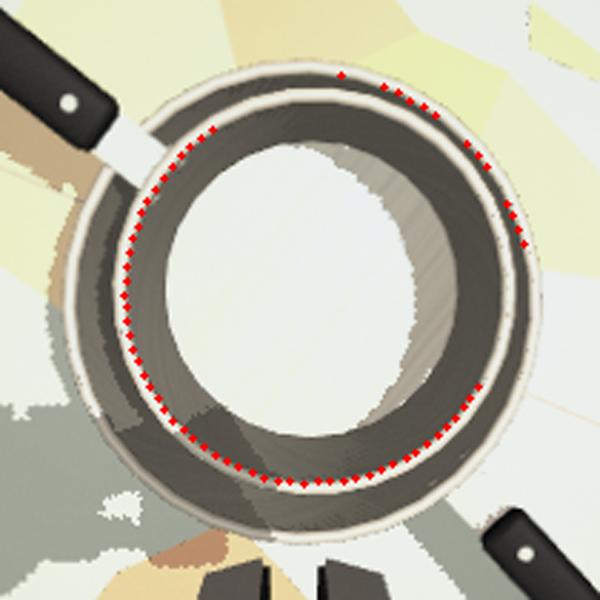

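```bash
sed -i 's/def rimfit(ci,im,c,rin,z,debug=None)/def rimfit(ci,im,c,rin,z,debug=None,win=.01)/; s/rr=np.arange(rin-.01,rin+.01,.0004)/rr=np.arange(rin-win,rin+win,.0004)/' h.py
python3 - <<'E'
from h import *
ci=robot.camera_info("wrist");im=cv2.imread("pics/n1.png")
c=onz(ci,[(150+310/600*210,20+291/600*210)],.069)[0];print(c)
print(rimfit(ci,im,c,.0635,.069,"pics/n1f.png",.005))
x=cv2.imread("pics/n1f.png");cv2.imwrite("pics/n1z.png",cv2.resize(x[20:230,150:360],(600,600),interpolation=cv2.INTER_CUBIC))
top,t=snap("top","pics/t1.png")
print("S top",rimfit(top,t,(.5036,-.2929),.049,.07,"pics/t1f.png"))
E
```

```text
[0.58737281 0.00390578]
(array([0.58913904, 0.00246705]), np.float64(0.06340246227823516), np.int64(90), 90)
S top (array([ 0.50178379, -0.28948025]), np.float64(0.05426792303889356), np.int64(40), 56)
```

View pics/n1z.png

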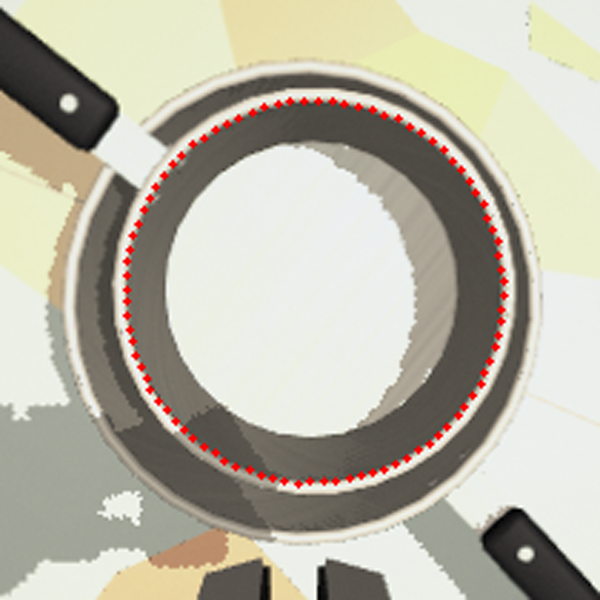

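The middle pan is seated: the rim fit at z=69 mm gives the same radius of 63.4 mm as before, with an axis offset of about 6.5 mm. Next is the small pan.

```bash
python3 - <<'E'
from h import *
R=wallR(np.radians(-133),-1,0.)
p=np.array([.5036,-.2929,.24])-.05*R[:,0]
robot.move_ptp(p,R);robot.pause(.2)
ci,im=snap("wrist","pics/w_s.png")
print(rimfit(ci,im,(.5036,-.2929),.049,.07,"pics/w_sf.png",.008),robot.get_state()['time'])
np.save("w_s.npy",ci,allow_pickle=True)
E
```

```text
(array([ 0.50323365, -0.2957967 ]), np.float64(0.048427098332510146), np.int64(82), 90) 16.55
```

View pics/w_sf.png

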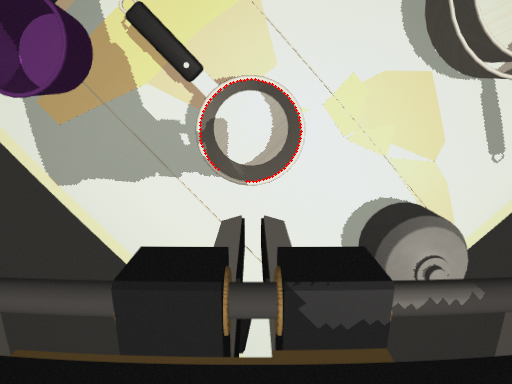

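```bash
python3 - <<'E'
from h import *
ci=np.load("w_s.npy",allow_pickle=True).item();g=cv2.imread("pics/w_s.png").max(2)
m=np.zeros_like(g);m[0:85,120:206]=g[0:85,120:206]<50
n,l,st,_=cv2.connectedComponentsWithStats(m);i=1+st[1:,4].argmax();v,u=np.nonzero(l==i)
P=onz(ci,np.c_[u,v],.0806);gc=P.mean(0);S=np.array([.5032,-.2958]);print(gc,np.linalg.norm(gc-S),np.degrees(np.arctan2(*(gc-S)[::-1])))
phi=np.radians(-133);R=wallR(phi,-1,np.arctan(6/70));e=np.array([np.cos(phi),np.sin(phi),0])
p=np.array([*S,0])+.0507*e+[0,0,.072];up=-R[:,2]
robot.gripper_to(.035)
robot.move_ptp(p+.07*up,R)
print(robot.move_linear(p,.1,threshold=12))
robot.gripper_to(0.0);robot.pause(.2)
s=robot.get_state();print(s['ee_pos']-p,s['opening'],s['force'],s['time'])
p=s['ee_pos']
if s['opening']>.0025:
    robot.move_linear(p+[0,0,.1],.12);robot.pause(.2)
    s=robot.get_state();print(s['opening'],s['force'],s['time'])
snap("wrist","pics/gs.png")
E
```

```text
[ 0.38654245 -0.29770844] 0.11667315708699891 -179.06276365834051
False
[2.09527967e-04 1.10244593e-05 1.59272466e-04] 0.004047954482937726 [0.79462614 0.86190982 5.06629366] 19.3583
0.0039838207599742605 [ 0.04713681  0.03423023 -1.20056066] 20.5417
```

View pics/gs.png

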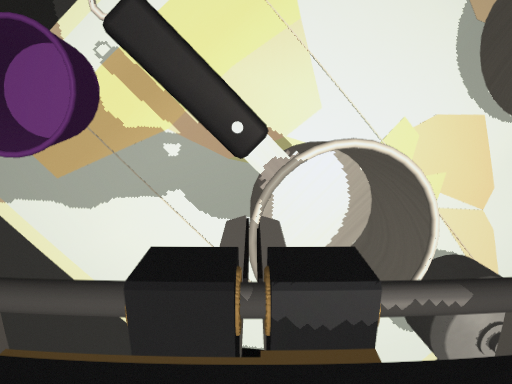

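```bash
python3 - <<'E'
from h import *
p=robot.get_state()['ee_pos']
robot.move_linear(p+[0,0,.04],.15)
phi=np.radians(-67);R=wallR(phi,-1,np.arctan(6/70));e=np.array([np.cos(phi),np.sin(phi),0])
M=np.array([.5891,.0025,0]);g=M-.006*e+.0507*e
robot.move_ptp(g+[0,0,.2],R);robot.pause(.2)
s=robot.get_state();print(s['opening'],s['time'])
robot.move_linear(g+[0,0,.165],.1,frame=R);robot.pause(.1)
snap("wrist","pics/cs.png")
E
```

```text
0.004136024361012897 22.4417
```

View pics/cs.png

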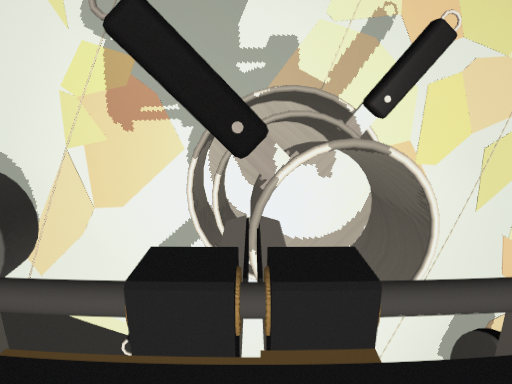

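```bash
python3 - <<'E'
from h import *
p=robot.get_state()['ee_pos']
print(robot.move_linear([p[0],p[1],.092],.08,threshold=6))
hit=robot.move_linear([p[0],p[1],.0755],.03,threshold=5);robot.pause(.15)
s=robot.get_state();print(hit,s['ee_pos'],s['force'],s['moment'],s['time'])
snap("wrist","pics/ds.png")
E
```

```text
False
True [ 0.60707708 -0.03869204  0.07810845] [0.09246772 1.45472682 5.27784841] [ 0.13742721 -0.00263126 -0.02610113] 24.7833
```

View pics/ds.png

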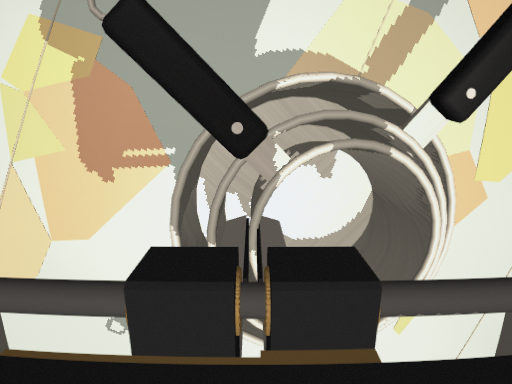

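Contact came at z=0.0781, which is the seated height expected (0.078). Now I'll release, withdraw and check.

```bash
python3 - <<'E'
from h import *
robot.gripper_to(.009);robot.pause(.15)
s=robot.get_state();print(s['opening'],s['force'])
p=s['ee_pos'];up=-s['tool_rot'][:,2]
print(robot.move_linear(p+.03*up,.06,threshold=8))
robot.move_linear(p+.13*up,.2)
R=wallR(np.radians(203),-1,0.)
q=np.array([.5873,-.0037,.24])-.05*R[:,0]
robot.move_ptp(q,R);robot.pause(.2)
ci,im=snap("wrist","pics/n2.png")
np.save("n2.npy",ci,allow_pickle=True)
print("L",rimfit(ci,im,(.5873,-.0037),.079,.062,None,.005),"M",rimfit(ci,im,(.5891,.0025),.064,.069,None,.005))
print("S",rimfit(ci,im,(.5867,.008),.049,.076,"pics/n2f.png",.005),robot.get_state()['time'])
E
```

```text
0.00850640038799231 [-0.70962228 -0.5208623  -0.0395658 ]
False
L (array([ 0.58728501, -0.00373772]), np.float64(0.07829211007719622), np.int64(83), 85) M (array([0.58889176, 0.00248158]), np.float64(0.06331279526512558), np.int64(86), 86)
S (array([0.58556644, 0.00788054]), np.float64(0.048395720630451965), np.int64(90), 90) 28.2833
```

View pics/n2f.png

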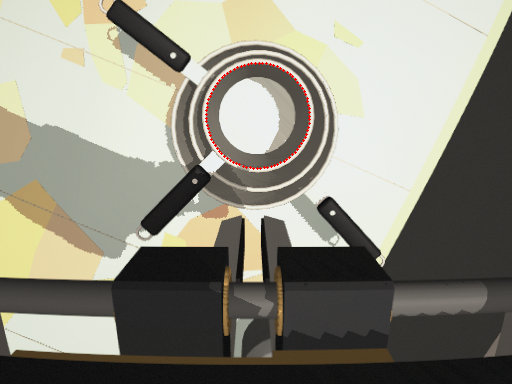

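The nest reads well: rim radii match the seated heights, axis offsets are about 6.4 and 6.3 mm, and the handles are about 90° apart. One last look from the top and scene cameras, then I'll hand in.

```bash
python3 - <<'E'
from h import *
p=robot.get_state()['ee_pos']
robot.move_linear(p+[0,0,.06],.15)
_,a=snap("scene","pics/s3.png");_,b=snap("top","pics/t3.png")
o=cv2.imread("pics/top0.png")
for n,(u,v) in dict(hp=(167,145),mic=(125,192),hh=(380,170),gas=(324,147)).items():
    print(n,np.abs(b[v-18:v+18,u-18:u+18].astype(int)-o[v-18:v+18,u-18:u+18]).mean())
cv2.imwrite("pics/s3z.png",cv2.resize(a[80:340,80:430],(700,520),interpolation=cv2.INTER_CUBIC))
E
```

```text
hp 1.5859053497942386
mic 2.428755144032922
hh 2.425925925925926
gas 29.516718106995885
```

View pics/s3z.png

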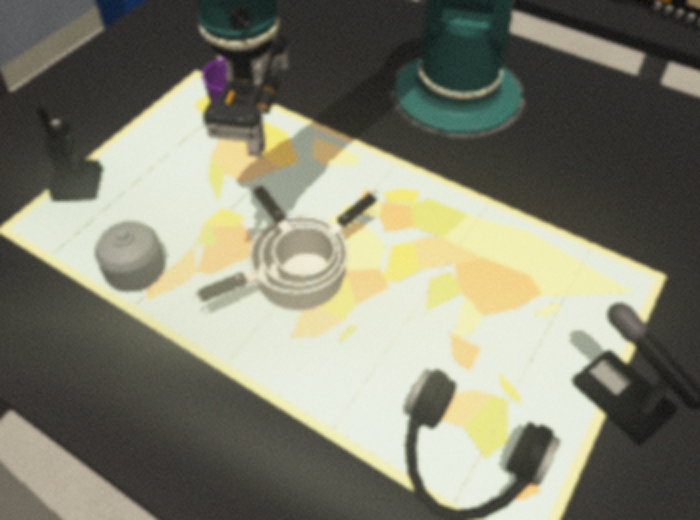

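The three pans are nested level, with the gripper clear. The top-view difference of 29.5 at the gas canister doesn't fit with the other three (about 2), probably because the arm covers part of that patch. In the scene view the canister is still at (145,207), as at the start, so I'm handing in.

```bash
python3 - <<'E'
from rig import robot
print(robot.get_state()['time']);robot.sign_off()
E
```

```text
28.9333
the job is handed in; nothing more can be done
```

The three pans are nested, and I handed the job in at about 29 s of the 58 s allowed. I gripped the middle and then the small pan by the wall, lowered each until it touched the floor below, and let go only then.

**Last checks:**
- **Seating:** touch-down came at the expected heights, TCP z = 0.0709 m for the middle pan (about 0.071 expected) and 0.0781 m for the small one (0.078 expected). The rim sizes seen afterwards match fully seated pans.
- **Axes:** the pans sit about 6.4 mm and 6.3 mm off-centre, on purpose, to leave room for the outer finger. The limit is 16 mm.
- **Handles:** the grips point about −22°, 158° and −113°, so they are about 90° apart. The last two come from the commanded turn, not a fresh measurement, but the picture agrees.
- **Bystanders:** the headphones, microphone and handheld radio look unchanged in the top view. The purple pan was never touched.
- **One check that disagreed:** the top-view comparison at the gas canister showed a large difference, probably because the arm covered that patch; I did not open that picture to confirm. In the scene view the canister is at the same pixels as at the start.

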